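Make up the outing kit and the bath kit on the changing table

TASK

Make up two kits from the things on the changing table. Into the blue tray go the plain aluminium tin, standing upright in the well at the far end, and the coral spoon and the beech rattle, lying one in each long compartment; into the yellow tray go the green-lidded tin, upright in the well, and the grey brush, lying bristles up in the long compartment. Everything lies flat on the tray's floor, and the bath duck is left where it sits.

Things in the scene. Friction and masses are not known exactly. Their poses are not given: they have to be found in the camera images.
- blue_tray: Fixed blue tray, 257 x 162 x 18 mm, walls 4; floor top z=4, partitions to z=14. Origin: underside centre; x (within 0.22 rad of robot x) to the well end, z up. Two long compartments, inside x -124.5..40.5, y 2..77 and -77..-2 (75 wide: open fingers part way); well across the far end, x 44.5..124.5, y -77..77. Left or right of the stock.
- yellow_tray: Fixed yellow tray, 257 x 115 x 18 mm, walls 4; floor top z=4, partition to z=14. Origin: underside centre; x (within 0.22 rad of robot x) to the well end, z up. One long compartment, inside x -124.5..40.5, y -53.5..53.5; well across the far end, x 44.5..124.5, y -53.5..53.5. On the other side from the blue tray.
- plain_tin: Closed round aluminium tin, all bare metal, upright: 54 mm across the lid (top 13 mm), 52 below, 44 tall, 90 g. Origin: underside centre; z up. The stock and the duck start on the table between the trays, shuffled over six places (two rows of three, about 120 mm apart sideways, 175 mm front to back).
- green_tin: Closed round aluminium tin with a green lid, upright: 52 mm across the lid (top 14 mm), 50 below, 34 tall, 80 g. Origin: underside centre; z up. In one of the six places.
- spoon: Coral-red baby spoon of firm silicone (rigid), 135 mm long, 30 g, lying flat. Handle: straight bar 14 wide, 10 thick, x -67.5..30; bowl 37 across, 11 tall at the +x end. Origin: mid-length, on the underside; x to the bowl, within 0.32 rad of the robot's -x; z up. In one of the six places.
- brush: Grey plastic baby hairbrush, pale bristles up, 140 mm long, 50 g. Handle: straight bar 20 wide, 16 thick, x -70..14; head 36 wide, 28 tall over the bristles, x 14..70. Grip the handle around x=0, near the balance point. Origin: mid-length, on the underside; x to the head, within 0.32 rad of robot x; z up. In one of the six places.
- rattle: Beech rattle, lying, 124 mm long, 60 g: two rounded square blocks 36 x 36 (32 long) joined by a round handle of 18 mm diameter, 52 mm of it free, its axis 18 mm above the underside. Origin: the rattle's very middle, on the handle axis; x along it, within 0.32 rad of robot x; z up. In one of the six places.
- duck: Yellow bath duck, orange beak, about 70 x 42 x 56 mm, part of no kit; sits in one of the six places among the stock; light, easily pushed. Origin: underside centre.
Mind the look-alikes: they are no part of the job. Several things look just like the spoon: the one meant starts farthest from the robot's base. There is more than one size of the rattle; the job needs the smaller.

How it is judged:
By the outcome, as a careful person would: the job done as asked, in the order asked, and still so for the second after the job is handed in, with the robot touching nothing.
It also fails if it takes over 120 s, if anything falls off the work surface, if the arm or the gripper's body presses on something with over 40 N, if the wrist force passes 120 N, or if a joint passes its speed limit or range.

ROBOT

A 6-joint arm with a two-finger parallel gripper is mounted at the origin on the work surface. World frame = base frame: x ahead of the robot, y to its left, z up, the work surface at z = 0. Lengths are in mm, angles in rad, forces in N, time in s.
With the tool pointing down it reaches from about 300 to 775 mm from the base axis. Payload 14.6 kg.
Tool frame: the origin (TCP) lies between the finger pads; the fingertips stand manip.tip_reach ahead of it and the grasp point (between the pads) lies 5 mm behind it (manip.tip_reach is the distance from the TCP to the fingertips, in mm); z points along the fingers, y is the line along which they close (so a half turn about z gives the same grasp; the last joint's range is limited). The gripper opens to 94 mm and grips with 3 to 60 N. Pads are 16 mm wide; open, the fingers measure 119 mm over their backs; the gripper's body (75 mm by 177 mm) begins 78 mm behind the grasp point.
Start: joints at [1.073, 0.3, 1.521, -0, 1.321, -0.067], TCP at [229.675, 499.739, 219.446] pointing down, gripper open.
Joint ranges: [-3.03, 3.03], [-0.79, 2.21], [0.23, 2.52], [-1.04, 4.18], [0, 3.07], [-2.55, 2.55]. Speed limits (rad/s): [2.22, 2.22, 2.57, 3.14, 3.14, 3.14].

INTERFACE

Orientations are given as [roll, pitch, yaw] about the fixed x, y, z axes, in that order (R = Rz(yaw) Ry(pitch) Rx(roll)).
In Python, from cell import manip gives the robot as it stands. The module is installed in compiled form; this text tells all that it offers.
- The arm moves only by the shell command python3 -m creep 'ROWS' [FORCE]. ROWS is JSON, a list of rows, each a list of 3 entries, a list of its own where there are three numbers: the opening, from -1 (shut) to 1 (fully open), then the shift along the tool's x, y, z in cm, then the turn about the tool's z in units of 5 degrees (1.0 is 5 degrees). In form: [[grip, [tx, ty, tz], roll], ...]. A call has 1 to 12 rows; each row is the pose to reach, as a shift and turn from the pose commanded when the call began, along the tool's axes at that moment; what a row does not reach only later rows make up. A row lasts 1/10 s, in which the tool goes at most 50 mm and 8.59 degrees, less where a joint would pass 70% of its speed; a pose out of reach is approached as far as the arm can. A call with a gripper value outside its range is refused whole. The fingers move at their own pace and stop on an object; FORCE is the grip in N (left out, the last holds). Time passes only in rows, so rows that repeat a pose let the fingers close. It gives the time, the measured TCP pose, the force, the opening and the grip force at its end, in the units of the state.
- manip.read_state(): the state, without advancing time (a new reading comes with each control period).
- manip.camera(name): name is "scene" or "top"; returns the picture (480x640x3 uint8, red, green, blue); there is no depth.
- manip.camera_params(name): a dict with "fovy" (degrees; the focal length in pixels is half the picture's height over the tangent of half this angle, whatever the lens; pixels are square), "cx", "cy" (the principal point, pixels), "k1" (the pictures are not rectified: a ray, as slopes to the right and down, at radius r is drawn at 1 + k1 r^2 times it, then the intrinsics apply), "origin" and "attitude" of the camera in the world. Camera axes: x right, y down, z forward; pixel columns grow to the right and rows downward; lengths in mm; the calibration is good to about 2 mm. A picture is of the moment at which its call begins. camera_params takes no time and is no camera call.
- manip.sign_off(): hands the job in; it is judged then, once.
The state is a dict: "clock": time; "joints": joint angles; "qd": joint speeds; "effort": joint torques, N m; "eef_pos": TCP position; "eef_rot": TCP orientation; "wrist_force": force on the tool from outside, world axes, zero at the start; "moment": the same for the moment, N m; "finger_gap": finger opening in mm; "finger_force": force on a finger pad.
Only numpy, scipy, OpenCV 4.12 (cv2) and the standard library are available. Lean on these libraries where they do the work, as an engineer would, in place of code of your own. Each camera call takes 0.05 s, during which the arm holds its last target. There are 200 camera calls.

## Working session

There is one attempt and no reset: what is moved stays moved. The work goes in short steps, Python scripts to look and compute and a shell command to move; the robot and the scene stay as the last step left them, time stands still between calls to the robot, and variables do not carry over. Pictures are saved under pics/ and viewed, at most 14 in all, crops included, and the job is handed in when it is done.

```bash
mkdir -p pics && cat > h.py <<'E'
import numpy as np, cv2
from cell import manip
from scipy.spatial.transform import Rotation as R
def snap(cam,name):
    im=manip.camera(cam); cv2.imwrite(f'pics/{name}.png',im[:,:,::-1]); return im
E
python3 - <<'E'
from h import *
for c in("top","scene"):
    snap(c,c+"0"); print(c,manip.camera_params(c))
print(manip.tip_reach, manip.read_state())
E
```

```text
top {'fovy': 47.397325724736994, 'cx': 328.66738094223797, 'cy': 242.63975384180085, 'k1': 0.009094613258133754, 'origin': array([ 303.35868448,  -76.6141186 , 1331.12429683]), 'attitude': array([-3.03965128,  0.00532716, -1.55276745])}
scene {'fovy': 49.054189761018925, 'cx': 318.27483379338304, 'cy': 256.611107740311, 'k1': -0.11540458026504011, 'origin': array([1569.74309416, -140.343763  ,  828.19307838]), 'attitude': array([-2.16763031, -0.00302637,  1.5252309 ])}
14.0 {'clock': 0.1, 'joints': array([ 1.07337247e+00,  3.00416123e-01,  1.52148509e+00,  1.14908125e-05,
        1.32070456e+00, -6.66424569e-02]), 'qd': array([-0.00103964, -0.00243433, -0.00094755, -0.00025549,  0.0013625 ,
       -0.00126596]), 'effort': array([-1.08309981e-03, -5.32653451e+01, -3.53278756e+01,  7.08542042e-02,
        2.35173589e-02, -2.73490951e-05]), 'eef_pos': array([229.59094689, 499.55816791, 218.95708846]), 'eef_rot': array([-3.14058253e+00, -7.85720247e-05,  2.71080836e+00]), 'wrist_force': array([ 0.18662762, -0.89079829,  0.83819715]), 'moment': array([ 0.02583087, -0.02343643,  0.05980267]), 'finger_force': 0.0, 'finger_gap': 93.45099289501147}
```

View pics/top0.png

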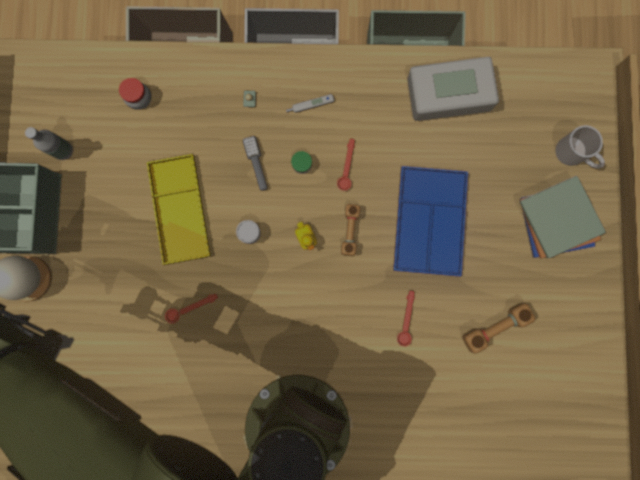

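View pics/scene0.png

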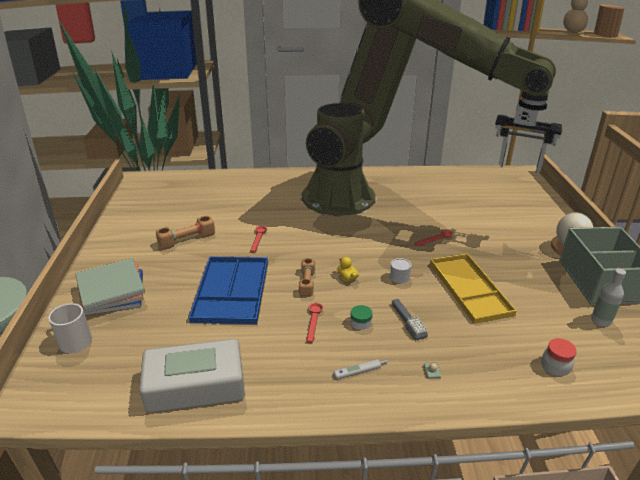

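Top view:
- **Trays:** the yellow tray is around (180,210) and the blue tray around (431,221).
- **Stock:** plain tin (248,231), green tin (302,161), brush (255,163) and duck (306,235).
- **Spoon candidates:** (347,165), (191,307) and (407,318). The one at (347,165) is farthest from the base, which is near (297,425).
- **Rattle candidates:** (350,230) and (499,328). The one at (350,230) is the smaller.

I'll confirm these in an enlarged crop.

```bash
python3 - <<'E'
import cv2
im=cv2.imread('pics/top0.png')
cv2.imwrite('pics/c1.png',cv2.resize(im[125:265,230:370],None,fx=4.25,fy=4.25,interpolation=cv2.INTER_CUBIC))
a=cv2.resize(im[145:275,140:220],None,fx=4,fy=4,interpolation=cv2.INTER_CUBIC)
b=cv2.resize(im[155:285,385:475],None,fx=4,fy=4,interpolation=cv2.INTER_CUBIC)
cv2.imwrite('pics/c2.png',cv2.hconcat([a,b]))
E
```

```text
(no output)
```

View pics/c1.png

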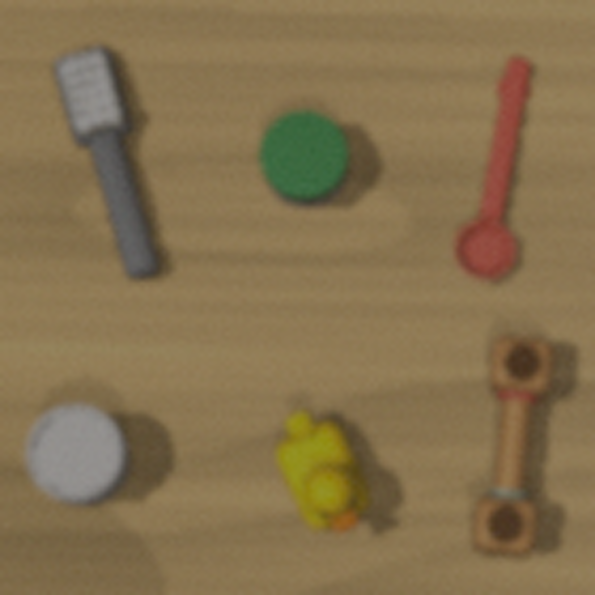

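View pics/c2.png

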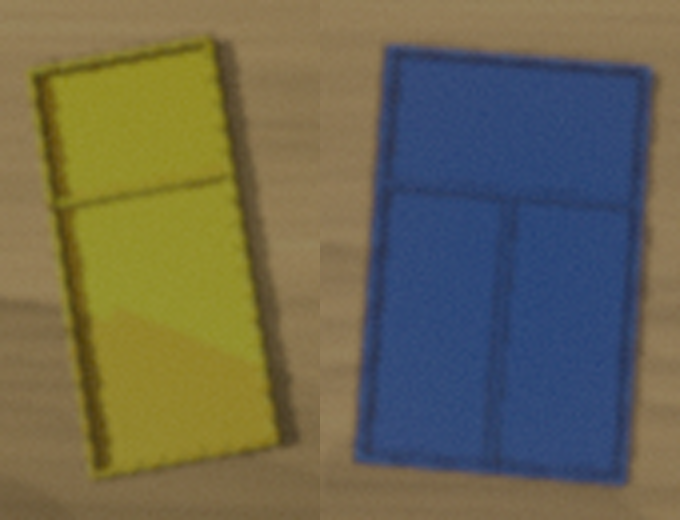

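The crop confirms the coral spoon with its bowl at c1 (487,250), tail (517,60). The small rattle has its blocks at (522,364) and (504,526). Brush tail is at (144,272) and its head end at (82,55). The tins are at (305,156) and (77,453). Tray corners also read clearly in c2, so I'll measure now.

```bash
cat >> h.py <<'E'
def ray(cam,uv):
    p=manip.camera_params(cam); f=240/np.tan(np.radians(p['fovy']/2))
    d=(np.array(uv,float)-[p['cx'],p['cy']])/f
    s=d.copy()
    for _ in range(20): s=d/(1+p['k1']*(s@s))
    return p['origin'],R.from_euler('xyz',p['attitude']).apply([*s,1])
def pt(cam,uv,z):
    o,d=ray(cam,uv); return (o+d*(z-o[2])/d[2])[:2]
def crop(u,off,s): return (np.array(u,float)+.5)/s-.5+off
E
cat > m.py <<'E'
from h import *
np.set_printoptions(precision=1,suppress=True)
C=lambda u,z: pt('top',crop(u,(230,125),4.25),z)
def tray(n,c,L,W):
    q=np.array([pt('top',crop(u,o,4),18) for u,o in c]); TL,TR,BR,BL=q
    ce=q.mean(0); ax=(TL+TR-BL-BR)/2
    print(n,ce,'len',np.linalg.norm(ax),L,'wid',np.linalg.norm(TL-TR),np.linalg.norm(BL-BR),W,'yaw %.3f'%np.arctan2(ax[1],ax[0]))
tray('yellow',[((u,v),(140,145)) for u,v in[(30,70),(211,37),(279,443),(97,476)]],257,115)
tray('blue',[((u,v),(385,155)) for u,v in[(66,46),(332,68),(306,484),(37,462)]],257,162)
print('green',C((305,156),34),'d',np.linalg.norm(C((261,156),34)-C((349,156),34)))
print('plain',C((77,453),44),'d',np.linalg.norm(C((27,453),44)-C((126,453),44)))
def two(n,a,b,za,zb):
    a,b=C(a,za),C(b,zb); d=b-a; print(n,a,b,'mid',(a+b)/2,'len',np.linalg.norm(d),'yaw %.3f'%np.arctan2(d[1],d[0]))
two('spoon',(518,58),(484,281),5,5)
two('brush',(144,277),(82,50),8,28)
two('brushhandle',(141,265),(104,140),16,16)
two('rattle',(504,526),(522,364),36,36)
print('duck',C((320,470),30))
E
python3 m.py
```

```text
yellow [515.1 300.3] len 254.2320073517612 257 wid 112.3773247831487 110.86380846818345 115 yaw 0.208
blue [ 496.  -313.8] len 254.98016269303864 257 wid 162.58973058476494 161.27520678879372 162 yaw -0.066
green [632.7   2.3] d 50.15537410755289
plain [458.8 125.1] d 55.29577134362975
spoon [ 700.6 -119.1] [ 567.9 -101.3] mid [ 634.2 -110.2] len 133.8477757419061 yaw 3.008
brush [566.3  95.4] [694.2 132.4] mid [630.3 113.9] len 133.16607326919865 yaw 0.282
brushhandle [571.7  96.3] [644.7 119.9] mid [608.2 108.1] len 76.7394424129363 yaw 0.313
rattle [ 422.8 -114. ] [ 514.6 -122.9] mid [ 468.7 -118.4] len 92.25793607496473 yaw -0.096
duck [453.2 -10.1]
```

```bash
cat > go.py <<'E'
import sys
from h import *
T={'blue':(496,-313.8,-.066),'yellow':(515.1,300.3,.208)}
a=sys.argv[1:]
if a[0] in T:                      # tray x y z yaw(rel. tray, +pi)
    X,Y,t=T[a[0]]; x,y,z,w=map(float,a[1:])
    x,y,w=X+x*np.cos(t)-y*np.sin(t),Y+x*np.sin(t)+y*np.cos(t),np.pi+t+w
else: x,y,z,w=map(float,a)
s=manip.read_state(); rot=R.from_euler('xyz',s['eef_rot'])
d=rot.inv().apply(np.array([x,y,z])-s['eef_pos'])/10
r=(rot.inv()*R.from_euler('xyz',[np.pi,0,w])).as_rotvec()
print('target',np.round([x,y,z,w],3),'shift cm',np.round(d,2),'turn',np.round(np.degrees(r[2])/5,2),'tilt',np.round(np.degrees(r[:2]),2),'t',s['clock'])
E
python3 go.py 458.8 125.1 120 3.1416
```

```text
target [458.8   125.1   120.      3.142] shift cm [-36.46 -24.44   9.92] turn -4.94 tilt [-0.06 -0.02] t 0.1
```

```bash
python3 -m creep '[[1,[-36.5,-24.4,9.9],-4.9],[1,[-36.5,-24.4,9.9],-4.9],[1,[-36.5,-24.4,9.9],-4.9],[1,[-36.5,-24.4,9.9],-4.9],[1,[-36.5,-24.4,9.9],-4.9],[1,[-36.5,-24.4,9.9],-4.9],[1,[-36.5,-24.4,9.9],-4.9],[1,[-36.5,-24.4,9.9],-4.9],[1,[-36.5,-24.4,9.9],-4.9],[1,[-36.5,-24.4,9.9],-4.9],[1,[-36.5,-24.4,9.9],-4.9],[1,[-36.5,-24.4,9.9],-4.9]]' 20; python3 go.py 458.8 125.1 26 3.1416
```

```text
clock: 1.3
eef_pos: [459.0, 126.4, 120.5]
eef_rot: [3.141, -0.0, 3.139]
wrist_force: [-0.5, -0.5, -0.3]
finger_gap: 93.9
finger_force: 0.0
target [458.8   125.1    26.      3.142] shift cm [ 0.02 -0.13  9.45] turn -0.03 tilt [ 0.01 -0.02] t 1.3
```

```bash
python3 -m creep '[[1,[0,0,4.5],0],[1,[0,0,8],0],[1,[0,0,9.4],0],[1,[0,0,9.4],0],[-0.5,[0,0,9.4],0],[-0.5,[0,0,9.4],0],[-0.5,[0,0,9.4],0],[-0.5,[0,0,9.4],0],[-0.5,[0,0,9.4],0],[-0.5,[0,0,9.4],0]]' 20
```

```text
clock: 2.3
eef_pos: [459.6, 125.6, 26.7]
eef_rot: [3.141, 0.0, 3.138]
wrist_force: [-0.6, 0.5, 3.3]
finger_gap: 53.6
finger_force: 20.0
```

Gap is 53.6 mm, so the plain tin is held.

```bash
python3 -m creep '[[-0.5,[0,0,-5],0],[-0.5,[0,0,-10],0],[-0.5,[0,0,-10],0],[-0.5,[0,0,-10],0]]' ; python3 go.py blue 84.5 0 127 0
```

```text
clock: 2.7
eef_pos: [459.6, 125.6, 126.9]
eef_rot: [3.141, 0.002, 3.138]
wrist_force: [-0.3, -0.3, -1.1]
finger_gap: 53.2
finger_force: 20.0
target [ 580.316 -319.373  127.       3.076] shift cm [-12.21 -44.46  -0.  ] turn 0.72 tilt [0.02 0.1 ] t 2.7
```

```bash
python3 -m creep '[[-0.5,[-1.2,-4.4,0],0.7],[-0.5,[-12.2,-44.5,0],0.7],[-0.5,[-12.2,-44.5,0],0.7],[-0.5,[-12.2,-44.5,0],0.7],[-0.5,[-12.2,-44.5,0],0.7],[-0.5,[-12.2,-44.5,0],0.7],[-0.5,[-12.2,-44.5,0],0.7],[-0.5,[-12.2,-44.5,0],0.7],[-0.5,[-12.2,-44.5,0],0.7],[-0.5,[-12.2,-44.5,0],0.7],[-0.5,[-12.2,-44.5,0],0.7],[-0.5,[-12.2,-44.5,0],0.7]]'; python3 go.py blue 84.5 0 31 0
```

```text
clock: 3.9
eef_pos: [579.3, -319.1, 124.4]
eef_rot: [3.14, -0.003, 3.077]
wrist_force: [0.0, 0.4, -1.1]
finger_gap: 53.3
finger_force: 20.0
target [ 580.316 -319.373   31.       3.076] shift cm [-0.12 -0.04  9.34] turn 0.02 tilt [ 0.09 -0.15] t 3.9
```

```bash
python3 -m creep '[[-0.5,[0,0,4],0],[-0.5,[0,0,7.5],0],[-0.5,[0,0,9],0],[-0.5,[0,0,9],0],[-0.5,[0,0,9],0]]'; python3 go.py blue 84.5 0 31 0
```

```text
clock: 4.4
eef_pos: [580.6, -319.6, 37.9]
eef_rot: [-3.141, 0.001, 3.078]
wrist_force: [0.4, -0.5, -0.4]
finger_gap: 53.4
finger_force: 20.0
target [ 580.316 -319.373   31.       3.076] shift cm [0.04 0.02 0.69] turn 0.03 tilt [-0.04  0.07] t 4.4
```

```bash
python3 -m creep '[[-0.5,[0,0,0.3],0],[-0.5,[0,0,0.6],0],[-0.5,[0,0,0.65],0],[-0.5,[0,0,0.65],0]]'
```

```text
clock: 4.8
eef_pos: [580.3, -320.0, 30.8]
eef_rot: [-3.141, 0.001, 3.077]
wrist_force: [-1.3, 0.4, 5.6]
finger_gap: 53.5
finger_force: 20.0
```

```bash
python3 -m creep '[[0.5,[0,0,0],0],[0.5,[0,0,0],0],[0.5,[0,0,0],0],[0.5,[0,0,-3],0],[0.5,[0,0,-7],0],[0.5,[0,0,-11],0],[0.5,[0,0,-11],0],[0.5,[0,0,-11],0]]'; python3 go.py 626.3 -109.1 130 3.008
```

```text
clock: 5.6
eef_pos: [580.1, -319.8, 140.4]
eef_rot: [-3.141, 0.001, 3.077]
wrist_force: [-0.8, -0.6, -1.4]
finger_gap: 70.8
finger_force: 0.0
target [ 626.3   -109.1    130.       3.008] shift cm [-3.25 21.33  1.03] turn 0.79 tilt [-0.03  0.06] t 5.6
```

```bash
python3 -m creep '[[0.2,[-3.2,21.3,1],0.8],[0.2,[-3.2,21.3,1],0.8],[0.2,[-3.2,21.3,1],0.8],[0.2,[-3.2,21.3,1],0.8],[0.2,[-3.2,21.3,1],0.8],[0.2,[-3.2,21.3,1],0.8],[0.2,[-3.2,21.3,1],0.8],[0.2,[-3.2,21.3,1],0.8],[0.2,[-3.2,21.3,1],0.8]]'; python3 go.py 626.3 -109.1 16 3.008
```

```text
clock: 6.5
eef_pos: [625.3, -110.7, 129.7]
eef_rot: [-3.142, -0.0, 3.006]
wrist_force: [-0.3, -0.6, -0.7]
finger_gap: 56.7
finger_force: 0.0
target [ 626.3   -109.1     16.       3.008] shift cm [-0.08  0.17 11.37] turn -0.03 tilt [-0.   -0.02] t 6.5
```

```bash
python3 -m creep '[[0.2,[0,0.1,4.5],0],[0.2,[0,0.1,9],0],[0.2,[0,0.1,10.8],0],[0.2,[0,0.1,11.4],0],[0.2,[0,0.1,11.4],0],[-0.9,[0,0.1,11.4],0],[-0.9,[0,0.1,11.4],0],[-0.9,[0,0.1,11.4],0],[-0.9,[0,0.1,11.4],0],[-0.9,[0,0.1,11.4],0],[-0.9,[0,0.1,11.4],0]]' 15
```

```text
clock: 7.6
eef_pos: [625.8, -108.2, 16.0]
eef_rot: [-3.142, 0.0, 3.008]
wrist_force: [-0.1, 0.5, 0.9]
finger_gap: 13.5
finger_force: 15.0
```

Gap is 13.5 mm, so the spoon handle is held.

```bash
python3 -m creep '[[-0.9,[0,0,-3],0],[-0.9,[0,0,-8],0],[-0.9,[0,0,-11],0],[-0.9,[0,0,-11],0],[-0.9,[0,0,-11],0]]'; python3 go.py blue -50 39.5 126 0
```

```text
clock: 8.1
eef_pos: [625.7, -108.3, 125.9]
eef_rot: [-3.142, 0.001, 3.007]
wrist_force: [0.2, -0.2, -0.2]
finger_gap: 14.2
finger_force: 15.0
target [ 448.714 -271.088  126.       3.076] shift cm [ 1.537e+01 -1.850e+01 -1.000e-02] turn -0.78 tilt [-0.01  0.03] t 8.1
```

```bash
python3 -m creep '[[-0.9,[1.5,-1.8,0],-0.2],[-0.9,[15.4,-18.5,0],-0.8],[-0.9,[15.4,-18.5,0],-0.8],[-0.9,[15.4,-18.5,0],-0.8],[-0.9,[15.4,-18.5,0],-0.8],[-0.9,[15.4,-18.5,0],-0.8],[-0.9,[15.4,-18.5,0],-0.8],[-0.9,[15.4,-18.5,0],-0.8],[-0.9,[15.4,-18.5,0],-0.8],[-0.9,[15.4,-18.5,0],-0.8]]'; python3 go.py blue -50 39.5 20.5 0
```

```text
clock: 9.1
eef_pos: [449.0, -270.2, 125.5]
eef_rot: [3.141, -0.001, 3.079]
wrist_force: [-0.2, 0.9, -0.2]
finger_gap: 13.7
finger_force: 15.0
target [ 448.714 -271.088   20.5      3.076] shift cm [ 0.02 -0.1  10.5 ] turn 0.04 tilt [ 0.02 -0.03] t 9.1
```

```bash
python3 -m creep '[[-0.9,[0,-0.1,4.5],0],[-0.9,[0,-0.1,8],0],[-0.9,[0,-0.1,10],0],[-0.9,[0,-0.1,10.5],0],[-0.9,[0,-0.1,10.5],0],[-0.9,[0,-0.1,10.5],0]]'
```

```text
clock: 9.7
eef_pos: [448.9, -271.8, 21.3]
eef_rot: [-3.141, 0.0, 3.078]
wrist_force: [0.9, -0.3, -0.3]
finger_gap: 14.0
finger_force: 15.0
```

```bash
python3 -m creep '[[-0.9,[0,0,0.1],0],[-0.9,[0,0,0.1],0],[-0.3,[0,0,0.1],0],[-0.3,[0,0,0.1],0],[-0.3,[0,0,0.1],0],[-0.3,[0,0,-4],0],[-0.3,[0,0,-8],0],[-0.3,[0,0,-11],0],[-0.3,[0,0,-11],0],[-0.3,[0,0,-11],0]]'; python3 go.py 468.7 -118.4 130 3.0456
```

```text
clock: 10.7
eef_pos: [448.3, -272.1, 131.0]
eef_rot: [-3.141, 0.001, 3.077]
wrist_force: [-0.1, -0.1, -0.7]
finger_gap: 32.7
finger_force: 0.0
target [ 468.7   -118.4    130.       3.046] shift cm [-1.04 15.46  0.1 ] turn 0.36 tilt [-0.02  0.04] t 10.7
```

```bash
python3 -m creep '[[0.1,[-1,15.5,0.1],0.4],[0.1,[-1,15.5,0.1],0.4],[0.1,[-1,15.5,0.1],0.4],[0.1,[-1,15.5,0.1],0.4],[0.1,[-1,15.5,0.1],0.4],[0.1,[-1,15.5,0.1],0.4],[0.1,[-1,15.5,0.1],0.4]]'; python3 go.py 468.7 -118.4 16.5 3.0456; python3 - <<'E'
from h import *
im=snap('scene','s1'); cv2.imwrite('pics/s1c.png',cv2.resize(im[220:350,180:380,::-1],None,fx=4,fy=4,interpolation=cv2.INTER_CUBIC))
E
```

```text
clock: 11.4
eef_pos: [468.0, -119.1, 129.5]
eef_rot: [3.142, -0.001, 3.041]
wrist_force: [0.6, 0.2, 0.6]
finger_gap: 51.9
finger_force: 0.0
target [ 468.7   -118.4     16.5      3.046] shift cm [-0.07  0.08 11.3 ] turn -0.06 tilt [ 0.   -0.04] t 11.4
```

View pics/s1c.png

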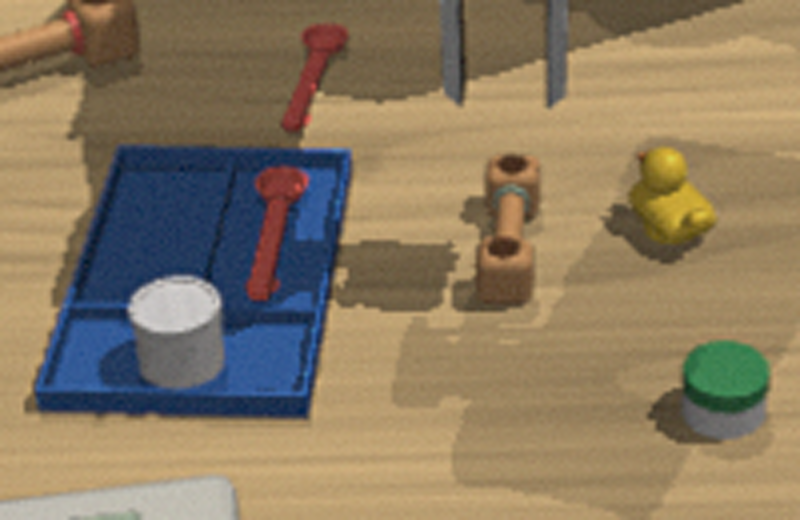

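The crop shows the plain tin upright in the blue well (180,335) and the spoon flat in its compartment (275,235). Next is the rattle.

```bash
python3 -m creep '[[0.1,[0,0,4.5],0],[0.1,[0,0,8.5],0],[0.1,[0,0,10.8],0],[0.1,[0,0,11.2],0],[0.1,[0,0,11.2],0],[-0.9,[0,0,11.2],0],[-0.9,[0,0,11.2],0],[-0.9,[0,0,11.2],0],[-0.9,[0,0,11.2],0],[-0.9,[0,0,11.2],0]]' 20; python3 -m creep '[[-0.9,[0,0,-3],0],[-0.9,[0,0,-8],0],[-0.9,[0,0,-11],0],[-0.9,[0,0,-11],0],[-0.9,[0,0,-11],0]]'; python3 go.py blue -42 -39.5 127 0
```

```text
clock: 12.45
eef_pos: [468.5, -118.0, 18.3]
eef_rot: [-3.141, 0.001, 3.042]
wrist_force: [-1.0, -0.3, 3.7]
finger_gap: 17.2
finger_force: 20.0
clock: 12.95
eef_pos: [468.2, -117.9, 127.8]
eef_rot: [-3.141, 0.0, 3.043]
wrist_force: [-0.7, 0.0, -0.3]
finger_gap: 17.3
finger_force: 20.0
target [ 451.486 -350.444  127.       3.076] shift cm [ -0.64 -23.3    0.08] turn -0.38 tilt [-0.01  0.03] t 12.95
```

```bash
python3 -m creep '[[-0.9,[0,-2.3,0],-0.1],[-0.9,[-0.6,-23.3,0],-0.4],[-0.9,[-0.6,-23.3,0],-0.4],[-0.9,[-0.6,-23.3,0],-0.4],[-0.9,[-0.6,-23.3,0],-0.4],[-0.9,[-0.6,-23.3,0],-0.4],[-0.9,[-0.6,-23.3,0],-0.4],[-0.9,[-0.6,-23.3,0],-0.4],[-0.9,[-0.6,-23.3,0],-0.4]]'; python3 go.py blue -42 -39.5 23 0
```

```text
clock: 13.85
eef_pos: [451.5, -348.9, 127.5]
eef_rot: [3.141, -0.001, 3.079]
wrist_force: [0.4, -0.6, -0.2]
finger_gap: 17.6
finger_force: 20.0
target [ 451.486 -350.444   23.       3.076] shift cm [-0.02 -0.17 10.45] turn 0.04 tilt [ 0.04 -0.04] t 13.85
```

```bash
python3 -m creep '[[-0.9,[0,-0.1,4.5],0],[-0.9,[0,-0.1,8],0],[-0.9,[0,-0.1,10],0],[-0.9,[0,-0.1,10.4],0],[-0.9,[0,-0.1,10.4],0],[-0.9,[0,-0.1,10.4],0]]'
```

```text
clock: 14.45
eef_pos: [451.8, -351.4, 25.3]
eef_rot: [-3.14, 0.001, 3.078]
wrist_force: [1.2, -0.3, 0.5]
finger_gap: 17.6
finger_force: 20.0
```

```bash
python3 -m creep '[[-0.9,[0,0,0.1],0],[-0.9,[0,0,0.2],0],[-0.9,[0,0,0.25],0],[-0.9,[0,0,0.25],0]]'
```

```text
clock: 14.85
eef_pos: [451.3, -351.6, 22.0]
eef_rot: [-3.141, 0.001, 3.077]
wrist_force: [-2.0, 1.7, 4.8]
finger_gap: 17.0
finger_force: 20.0
```

Contact of about 5 N. Releasing it, then moving on to the green tin.

```bash
python3 -m creep '[[-0.2,[0,0,0],0],[-0.2,[0,0,0],0],[-0.2,[0,0,0],0],[-0.2,[0,0,-4],0],[-0.2,[0,0,-8],0],[-0.2,[0,0,-11],0],[-0.2,[0,0,-11],0],[-0.2,[0,0,-11],0]]'; python3 go.py 632.7 2.3 120 3.1416
```

```text
clock: 15.65
eef_pos: [451.1, -351.4, 131.4]
eef_rot: [-3.141, 0.0, 3.077]
wrist_force: [0.6, -0.3, 0.0]
finger_gap: 37.8
finger_force: 0.0
target [632.7     2.3   120.      3.142] shift cm [-15.85  36.46   1.14] turn -0.74 tilt [-0.02  0.02] t 15.65
```

```bash
python3 -m creep '[[0.6,[-15.9,36.5,1.1],-0.7],[0.6,[-15.9,36.5,1.1],-0.7],[0.6,[-15.9,36.5,1.1],-0.7],[0.6,[-15.9,36.5,1.1],-0.7],[0.6,[-15.9,36.5,1.1],-0.7],[0.6,[-15.9,36.5,1.1],-0.7],[0.6,[-15.9,36.5,1.1],-0.7],[0.6,[-15.9,36.5,1.1],-0.7],[0.6,[-15.9,36.5,1.1],-0.7],[0.6,[-15.9,36.5,1.1],-0.7],[0.6,[-15.9,36.5,1.1],-0.7],[0.6,[-15.9,36.5,1.1],-0.7]]'; python3 go.py 632.7 2.3 22 3.1416
```

```text
clock: 16.85
eef_pos: [632.8, 1.3, 120.1]
eef_rot: [-3.142, -0.001, 3.137]
wrist_force: [-0.1, -0.6, 0.1]
finger_gap: 75.4
finger_force: 0.0
target [632.7     2.3    22.      3.142] shift cm [0.   0.1  9.81] turn -0.06 tilt [-0.   -0.04] t 16.85
```

```bash
python3 -m creep '[[0.6,[0,0,4.5],0],[0.6,[0,0,8],0],[0.6,[0,0,9.8],0],[0.6,[0,0,9.8],0],[0.6,[0,0,9.8],0],[-0.5,[0,0,9.8],0],[-0.5,[0,0,9.8],0],[-0.5,[0,0,9.8],0],[-0.5,[0,0,9.8],0],[-0.5,[0,0,9.8],0]]' 20; python3 -m creep '[[-0.5,[0,0,-3],0],[-0.5,[0,0,-8],0],[-0.5,[0,0,-11],0],[-0.5,[0,0,-11],0],[-0.5,[0,0,-11],0]]'; python3 go.py yellow 84.5 0 131 0
```

```text
clock: 17.85
eef_pos: [633.5, 2.6, 23.2]
eef_rot: [-3.142, 0.001, 3.138]
wrist_force: [-1.7, 0.8, 6.0]
finger_gap: 51.7
finger_force: 20.0
clock: 18.35
eef_pos: [633.1, 2.6, 132.3]
eef_rot: [-3.142, 0.0, 3.138]
wrist_force: [-0.2, 0.1, -1.4]
finger_gap: 50.9
finger_force: 20.0
target [597.779 317.75  131.      3.35 ] shift cm [ 3.63 31.5   0.13] turn -2.42 tilt [-0.    0.01] t 18.35
```

```bash
python3 -m creep '[[-0.5,[0.3,3,0],-0.5],[-0.5,[3.6,31.5,0],-2.4],[-0.5,[3.6,31.5,0],-2.4],[-0.5,[3.6,31.5,0],-2.4],[-0.5,[3.6,31.5,0],-2.4],[-0.5,[3.6,31.5,0],-2.4],[-0.5,[3.6,31.5,0],-2.4],[-0.5,[3.6,31.5,0],-2.4],[-0.5,[3.6,31.5,0],-2.4],[-0.5,[3.6,31.5,0],-2.4],[-0.5,[3.6,31.5,0],-2.4],[-0.5,[3.6,31.5,0],-2.4]]'; python3 go.py yellow 84.5 0 28.5 0
```

```text
clock: 19.55
eef_pos: [598.6, 316.7, 132.4]
eef_rot: [-3.142, -0.0, -2.937]
wrist_force: [0.2, -0.2, -1.4]
finger_gap: 51.7
finger_force: 20.0
target [597.779 317.75   28.5     3.35 ] shift cm [ 0.05  0.12 10.39] turn -0.04 tilt [-0.   -0.01] t 19.55
```

```bash
python3 -m creep '[[-0.5,[0,0,4.5],0],[-0.5,[0,0,8],0],[-0.5,[0,0,10],0],[-0.5,[0,0,10.3],0],[-0.5,[0,0,10.4],0],[-0.5,[0,0,10.5],0],[-0.5,[0,0,10.5],0]]'
```

```text
clock: 20.25
eef_pos: [598.7, 317.9, 28.7]
eef_rot: [3.141, 0.002, -2.935]
wrist_force: [-0.5, 0.0, -0.5]
finger_gap: 51.7
finger_force: 20.0
```

```bash
python3 -m creep '[[-0.5,[0,0,0.1],0],[-0.5,[0,0,0.15],0],[-0.5,[0,0,0.15],0],[-0.5,[0,0,0.15],0]]'
```

```text
clock: 20.65
eef_pos: [598.4, 317.8, 26.3]
eef_rot: [3.141, 0.001, -2.935]
wrist_force: [0.2, 0.6, 1.5]
finger_gap: 51.8
finger_force: 20.0
```

```bash
python3 -m creep '[[0.45,[0,0,0],0],[0.45,[0,0,0],0],[0.45,[0,0,0],0],[0.45,[0,0,-4],0],[0.45,[0,0,-8],0],[0.45,[0,0,-11],0],[0.45,[0,0,-11],0],[0.45,[0,0,-11],0]]'; python3 go.py 631 115.3 130 3.4416
```

```text
clock: 21.45
eef_pos: [598.2, 317.7, 136.0]
eef_rot: [3.142, 0.0, -2.935]
wrist_force: [-0.0, -0.3, -1.1]
finger_gap: 68.0
finger_force: 0.0
target [631.    115.3   130.      3.442] shift cm [  0.94 -20.48   0.6 ] turn -1.07 tilt [0.   0.03] t 21.45
```

```bash
python3 -m creep '[[0.1,[0.9,-20.5,0.6],-1.1],[0.1,[0.9,-20.5,0.6],-1.1],[0.1,[0.9,-20.5,0.6],-1.1],[0.1,[0.9,-20.5,0.6],-1.1],[0.1,[0.9,-20.5,0.6],-1.1],[0.1,[0.9,-20.5,0.6],-1.1],[0.1,[0.9,-20.5,0.6],-1.1],[0.1,[0.9,-20.5,0.6],-1.1],[0.1,[0.9,-20.5,0.6],-1.1]]'; python3 go.py 631 115.3 17 3.4416
```

```text
clock: 22.35
eef_pos: [631.2, 116.6, 129.7]
eef_rot: [3.141, -0.0, -2.838]
wrist_force: [0.0, -0.8, -0.3]
finger_gap: 51.5
finger_force: 0.0
target [631.    115.3    17.      3.442] shift cm [ 0.05 -0.12 11.27] turn 0.05 tilt [ 0.01 -0.02] t 22.35
```

```bash
python3 -m creep '[[0.1,[0,0,4.5],0],[0.1,[0,0,8.5],0],[0.1,[0,0,10.8],0],[0.1,[0,0,11.3],0],[0.1,[0,0,11.3],0],[-0.8,[0,0,11.3],0],[-0.8,[0,0,11.3],0],[-0.8,[0,0,11.3],0],[-0.8,[0,0,11.3],0],[-0.8,[0,0,11.3],0]]' 20; python3 -m creep '[[-0.8,[0,0,-3],0],[-0.8,[0,0,-8],0],[-0.8,[0,0,-11],0],[-0.8,[0,0,-11],0],[-0.8,[0,0,-11],0]]'; python3 go.py yellow -44 0 127 0
```

```text
clock: 23.35
eef_pos: [631.6, 115.3, 17.4]
eef_rot: [-3.142, 0.001, -2.839]
wrist_force: [-0.4, 0.2, 3.8]
finger_gap: 19.7
finger_force: 20.0
clock: 23.85
eef_pos: [631.3, 115.2, 126.9]
eef_rot: [-3.142, 0.0, -2.839]
wrist_force: [-0.0, 0.3, -1.3]
finger_gap: 19.8
finger_force: 20.0
target [472.048 291.214 127.      3.35 ] shift cm [ 9.970e+00  2.155e+01 -1.000e-02] turn 1.08 tilt [-0.    0.02] t 23.85
```

```bash
python3 -m creep '[[-0.8,[1,2.1,0],0.3],[-0.8,[10,21.6,0],1.1],[-0.8,[10,21.6,0],1.1],[-0.8,[10,21.6,0],1.1],[-0.8,[10,21.6,0],1.1],[-0.8,[10,21.6,0],1.1],[-0.8,[10,21.6,0],1.1],[-0.8,[10,21.6,0],1.1],[-0.8,[10,21.6,0],1.1],[-0.8,[10,21.6,0],1.1]]'; python3 go.py yellow -44 0 22 0
```

```text
clock: 24.85
eef_pos: [472.3, 290.7, 126.6]
eef_rot: [-3.141, -0.0, -2.937]
wrist_force: [-0.5, 0.1, -1.1]
finger_gap: 20.1
finger_force: 20.0
target [472.048 291.214  22.      3.35 ] shift cm [1.000e-02 6.000e-02 1.046e+01] turn -0.04 tilt [-0.01 -0.03] t 24.85
```

```bash
python3 -m creep '[[-0.8,[0,0,4.5],0],[-0.8,[0,0,8],0],[-0.8,[0,0,10],0],[-0.8,[0,0,10.3],0],[-0.8,[0,0,10.4],0],[-0.8,[0,0,10.4],0],[-0.8,[0,0,10.4],0]]'
```

```text
clock: 25.55
eef_pos: [472.2, 291.8, 24.0]
eef_rot: [3.141, 0.002, -2.936]
wrist_force: [0.4, 0.3, -0.4]
finger_gap: 19.5
finger_force: 20.0
```

```bash
python3 -m creep '[[-0.8,[0,0,0.1],0],[-0.8,[0,0,0.2],0],[-0.8,[0,0,0.25],0],[-0.8,[0,0,0.25],0]]'
```

```text
clock: 25.95
eef_pos: [471.8, 291.8, 21.3]
eef_rot: [3.141, 0.001, -2.935]
wrist_force: [-2.4, -2.0, 8.4]
finger_gap: 19.4
finger_force: 20.0
```

Contact at the expected height. Releasing, retreating and taking a look.

```bash
python3 -m creep '[[0,[0,0,0],0],[0,[0,0,0],0],[0,[0,0,0],0],[0,[0,0,-4],0],[0,[0,0,-8],0],[0,[0,0,-12],0],[0,[15,0,-15],0],[0,[15,0,-15],0],[0,[15,0,-15],0],[0,[15,0,-15],0],[0,[15,0,-15],0]]'; python3 - <<'E'
from h import *
im=snap('scene','s2'); cv2.imwrite('pics/s2c.png',cv2.resize(im[220:380,180:530,::-1],None,fx=2.28,fy=2.28,interpolation=cv2.INTER_CUBIC))
im=snap('top','t2'); cv2.imwrite('pics/t2c.png',cv2.resize(im[130:290,140:480,::-1],None,fx=2.35,fy=2.35,interpolation=cv2.INTER_CUBIC))
E
```

```text
clock: 27.05
eef_pos: [324.7, 261.2, 171.2]
eef_rot: [3.141, 0.002, -2.934]
wrist_force: [-0.2, -0.3, -0.2]
finger_gap: 46.6
finger_force: 0.0
```

View pics/s2c.png

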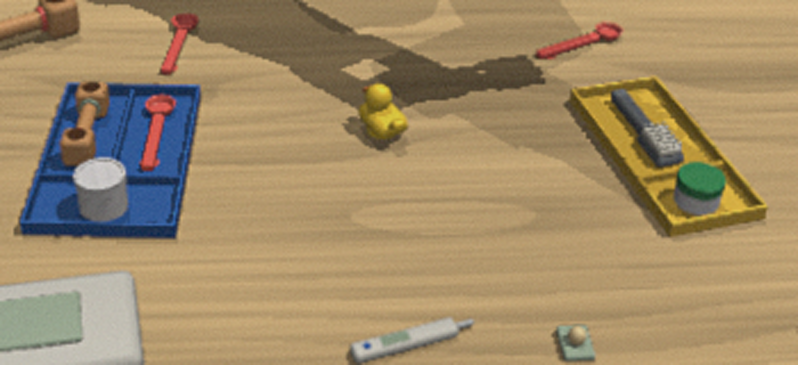

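View pics/t2c.png

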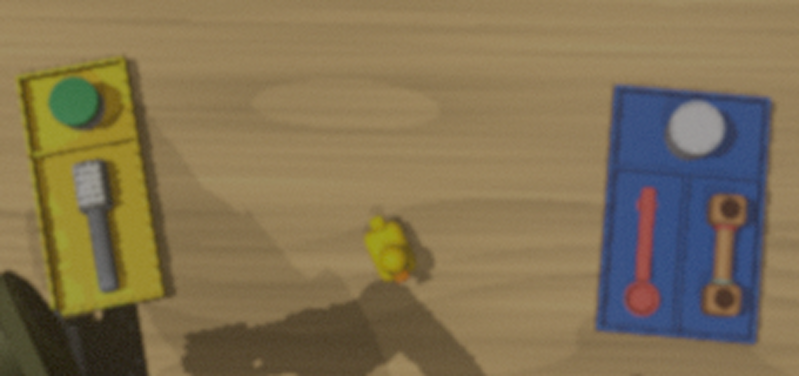

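Both views show all five items flat in their compartments and the two tins upright in the wells. The brush at t2c (95,225) is clear of the partition, and the duck at (388,250) hasn't moved. Handing in.

```bash
python3 -c "
from cell import manip
print(manip.sign_off())"
```

```text
the job is handed in; nothing more can be done
None
```

Both kits are made up as asked and the job was handed in at about 27 s, with every item seated in the last pictures, the duck left where it sat, and no verdict returned by the hand-in.

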